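Load the slide scanner from the light-tight slide box

TASK

Stained slides wait in the light-tight black box and have to go into the slide scanner. Raise the box's lid by its tab until the catch holds it open and let go, take out every slide carrier that is there, and slide each one under the hood into a scanner bay of its own, tab towards you, until it is fully home against the stop. When all are loaded, press the catch paddle so that the lid sinks fully shut again, and do not disturb the other things on the bench.

Things in the scene. Friction and masses are not known exactly. Their poses are not given: they have to be found in the camera images.
- dark_box: fixed low black box 203x332 mm, walls 62 mm high, floor and walls 6 mm thick; rails 20 mm wide, 16 mm high inside its side walls keep trays off them. Origin: on the worktop, 10 mm right of its middle (inside x -0.085 to 0.056, y -0.150 to 0.170); its front (-x) faces the robot, y left. Carriers lie side by side, 68 mm apart in y: open the fingers 60 mm at most. On its right (-y) a catch bracket, 142 mm high
- lid (a joint): angle of the box's flat black lid, hinged at the rear: 0 shut, grows as its front rises, end stop at 1.50 rad. 0.3 kg; it sinks shut by its weight, damped (2 to 4 s), unless the catch holds it: raised past 1.46 rad and let go, it settles back on the catch at about 1.40 rad and stays. There its tab is 35 mm in front of the hinge line, 271 mm up: draw carriers forward before lifting them high
- lid_tab (a point): middle of the lid's grey lift tab, which juts out 40 mm beyond the lid's front edge: 36 mm wide (along the box's y), 12 mm thick, 206 mm from the hinge line. Pinched across its width from above, it turns between the pads as the lid rises. Moves with the lid
- lid_hinge (a point): point on the lid's hinge line, mid-width, 88 mm behind and 10 mm left of the box's origin, 68 mm above the worktop; the hinge line runs along the box's y
- catch (a joint): angle of the sprung hold-open catch on the right of the box: 0 at rest. A pin on the rising lid lifts the catch's rear nose aside; the nose then drops in front of the pin and holds it. Pressing the paddle at its front end turns it, at most to 0.45 rad; from about 0.3 rad (paddle 13 mm down, 1 to 3 N) the lid is free and sinks shut. Springs back by itself
- catch_paddle (a point): middle of the top of the catch's grey paddle, 28 mm (box x) by 32 mm (box y), 144 mm above the worktop at rest, on the right of the box, its middle 58 mm outside the lid's right edge; press it straight down. Moves with the catch
- scanner: fixed white slide scanner, front (-x) to the robot. Origin: on the worktop under the hood's front edge, mid-width. Deck 12 mm high from x = -0.075 to a stop wall at x = 0.060; hood over x 0 to 0.060, underside at 36 mm, top 58 mm; behind it the housing, 186 mm high. Guide strips 8 mm wide, tops at 23.5 mm, split the deck into four bays 64 mm wide, 72 mm apart, empty at the start
- bay_1 (a point): leftmost scanner bay (counted from the left): where a carrier's origin lies when the carrier is fully home in this bay (rear end against the stop wall; tray under the hood by 60 mm, grip tab outside, 35 mm in front of the hood). Axes as the scanner's; 12 mm above the worktop
- bay_2 (a point): second scanner bay (counted from the left): where a carrier's origin lies when the carrier is fully home in this bay (rear end against the stop wall; tray under the hood by 60 mm, grip tab outside, 35 mm in front of the hood). Axes as the scanner's; 12 mm above the worktop
- bay_3 (a point): third scanner bay (counted from the left): where a carrier's origin lies when the carrier is fully home in this bay (rear end against the stop wall; tray under the hood by 60 mm, grip tab outside, 35 mm in front of the hood). Axes as the scanner's; 12 mm above the worktop
- bay_4 (a point): rightmost scanner bay (counted from the left): where a carrier's origin lies when the carrier is fully home in this bay (rear end against the stop wall; tray under the hood by 60 mm, grip tab outside, 35 mm in front of the hood). Axes as the scanner's; 12 mm above the worktop
- carrier_a: slide carrier: flat metal tray 110 (x) x 56 (y) x 12 mm with two glass slides, 0.1 kg; upright grip tab centred at x = -0.040, 14 mm (x) by 22 mm (y), rising from the tray's top to 46 mm. Origin: middle of the underside, z up; its bare rear end (+x) enters the scanner first. Starts on the dark box's floor, tab towards the robot, roughly as the box is turned. Has no pose when absent
- carrier_b: slide carrier: flat metal tray 110 (x) x 56 (y) x 12 mm with two glass slides, 0.1 kg; upright grip tab centred at x = -0.040, 14 mm (x) by 22 mm (y), rising from the tray's top to 46 mm. Origin: middle of the underside, z up; its bare rear end (+x) enters the scanner first. Starts on the dark box's floor, tab towards the robot, roughly as the box is turned. Has no pose when absent
- carrier_c: slide carrier: flat metal tray 110 (x) x 56 (y) x 12 mm with two glass slides, 0.1 kg; upright grip tab centred at x = -0.040, 14 mm (x) by 22 mm (y), rising from the tray's top to 46 mm. Origin: middle of the underside, z up; its bare rear end (+x) enters the scanner first. Starts on the dark box's floor, tab towards the robot, roughly as the box is turned. Has no pose when absent
- carrier_d: slide carrier: flat metal tray 110 (x) x 56 (y) x 12 mm with two glass slides, 0.1 kg; upright grip tab centred at x = -0.040, 14 mm (x) by 22 mm (y), rising from the tray's top to 46 mm. Origin: middle of the underside, z up; its bare rear end (+x) enters the scanner first. Starts on the dark box's floor, tab towards the robot, roughly as the box is turned. Has no pose when absent
- reagent_bottle: bystander, not to be disturbed: white plastic reagent bottle with a red screw cap, 52 mm across, 123 mm tall. Origin: middle of the underside
- brown_jar: bystander, not to be disturbed: brown jar with a dark lid, 69 mm across, 100 mm tall. Origin: middle of the underside
- cover_slips: bystander, not to be disturbed: small flat teal and white carton, 59x82x22 mm. Origin: middle of the underside
- marker: bystander, not to be disturbed: dark marker pen, 135 mm long, 19 mm thick. Origin: middle of the underside

How it is judged:
By the outcome, as a careful person would: the job done as asked, in the order asked, and still so for the second after the job is handed in, with the robot touching nothing.
Of carrier_a, carrier_b, carrier_c, carrier_d only 3 to 4 are there at a start; the rules pass over those that are not, and their reading is None.
At some moment in a run one of carrier_a, carrier_b, carrier_c, carrier_d may be knocked a few centimetres aside while the robot is not near it.
Once in a run the grip may slacken for a moment while it holds something.
It also fails if it takes over 210 s, if anything falls off the work surface, if the arm or the gripper's body presses on something with over 40 N, if the wrist force passes 120 N, or if a joint passes its speed limit or range.

ROBOT

A 6-joint arm with a two-finger parallel gripper is mounted at the origin on a cart in front of the work surface, level with it; the furniture and walls round the work are solid. World frame = base frame: x ahead of the robot, y to its left, z up, the work surface at z = 0. Lengths are in m, angles in rad, forces in N, time in s.
With the tool pointing down it reaches from about 0.3 to 0.775 m from the base axis. Payload 14.6 kg.
Tool frame: the origin (TCP) lies at the centre of the arm's flange, where the gripper is bolted on; the fingertips stand 199 mm ahead of it and the grasp point (between the pads) lies ctrl.tcp_to_grasp ahead of it (ctrl.tcp_to_grasp is the distance from the TCP to the grasp point, in m); z points along the fingers, y is the line along which they close (so a half turn about z gives the same grasp; the last joint's range is limited). The gripper opens to 94 mm and grips with 3 to 60 N. Pads are 16 mm wide; open, the fingers measure 119 mm over their backs; the gripper's body (75 mm by 177 mm) begins 78 mm behind the grasp point.
Start: joints at [-1.204, 0.3, 1.521, -0, 1.321, -0.067], TCP at [0.231, -0.499, 0.405] pointing down, gripper open.
Joint ranges: [-3.03, 3.03], [-0.79, 2.21], [0.23, 2.52], [-1.04, 4.18], [0, 3.07], [-2.55, 2.55]. Speed limits (rad/s): [2.22, 2.22, 2.57, 3.14, 3.14, 3.14].

INTERFACE

Orientations are given as [roll, pitch, yaw] about the fixed x, y, z axes, in that order (R = Rz(yaw) Ry(pitch) Rx(roll)).
In Python, from station import ctrl gives the robot as it stands. The module is installed in compiled form; this text tells all that it offers.
- The arm moves only by the shell command python3 -m jog 'ROWS' [OPENING] [FORCE]. ROWS is JSON, a list of rows, each a list of 6 numbers: the shift along the tool's x, y, z in cm, then the turn, a rotation vector about the tool's x, y, z in rad. In form: [[tx, ty, tz, ax, ay, az], ...]. A call has 1 to 8 rows; each row is the pose to reach, as a shift and turn from the pose commanded when the call began, along the tool's axes at that moment; what a row does not reach only later rows make up. A row lasts 1/10 s, in which the tool goes at most 50 mm and 8.59 degrees, less where a joint would pass 70% of its speed; a pose out of reach is approached as far as the arm can. A call with a gripper value outside its range is refused whole. OPENING is the opening in per cent of the stroke, from 0 (shut) to 100 (fully open), set as the call begins (- or left out, the last holds). The fingers move at their own pace and stop on an object; FORCE is the grip in N (left out, the last holds). Time passes only in rows, so rows that repeat a pose let the fingers close. It gives the time, the measured TCP pose, the force, the opening and the grip force at its end, in the units of the state.
- ctrl.get_obs(): the state, without advancing time (a new reading comes with each control period).
- ctrl.camera(name): name is "scene" or "top"; returns a dict with "img" (400x640x3 uint8, blue, green, red), "intrinsics" (3x3 intrinsics, pixels), "k1" (the pictures are not rectified: a ray, as slopes to the right and down, at radius r is drawn at 1 + k1 r^2 times it, then the intrinsics apply), "R" (3x3) and "t" (3): a world point X has camera coordinates R X + t. Camera axes: x right, y down, z forward; pixel columns grow to the right and rows downward; lengths in m; the calibration is good to about 2 mm. A picture is of the moment at which its call begins. There is no depth.
- ctrl.hand_in(): hands the job in; it is judged then, once.
The state is a dict: "time_s": time; "qpos": joint angles; "joint_vel": joint speeds; "tau": joint torques, N m; "ee_pos": TCP position; "eef_rot": TCP orientation; "force": force on the tool from outside, world axes, zero at the start; "moment": the same for the moment, N m; "grip_width": finger opening in m; "grip_force": force on a finger pad.
Only numpy, scipy, OpenCV 4.12 (cv2) and the standard library are available. Lean on these libraries where they do the work, as an engineer would, in place of code of your own. Each camera call takes 0.05 s, during which the arm holds its last target. There are 200 camera calls.

## Working session

There is one attempt and no reset: what is moved stays moved. The work goes in short steps, Python scripts to look and compute and a shell command to move; the robot and the scene stay as the last step left them, time stands still between calls to the robot, and variables do not carry over. Pictures are saved under pics/ and viewed, at most 14 in all, crops included, and the job is handed in when it is done.

```bash
mkdir -p pics; cat > h.py <<'E'
import numpy as np, cv2
from scipy.spatial.transform import Rotation as Ro
from station import ctrl
def shot(name,fn=None):
    c=ctrl.camera(name)
    if fn: cv2.imwrite('pics/'+fn,c['img'])
    return c
def ray(c,u,v):
    K=np.array(c['intrinsics']);k1=c['k1']
    d=np.array([(u-K[0,2])/K[0,0],(v-K[1,2])/K[1,1]]);s=d.copy()
    for _ in range(30): s=d/(1+k1*(s@s))
    R=np.array(c['R']);t=np.array(c['t'])
    return -R.T@t, R.T@np.array([s[0],s[1],1.])
def at(c,u,v,z):
    o,d=ray(c,u,v); return o+d*(z-o[2])/d[2]
def proj(c,X):
    R=np.array(c['R']);t=np.array(c['t']);p=R@np.array(X)+t
    s=p[:2]/p[2]; s=s*(1+c['k1']*(s@s)); K=np.array(c['intrinsics'])
    return np.array([K[0,0]*s[0]+K[0,2],K[1,1]*s[1]+K[1,2]])
E
python3 - <<'E'
from h import *
for n in('scene','top'):
    c=shot(n,n+'0.png'); print(n,c['k1'],-np.array(c['R']).T@np.array(c['t']),np.round(c['intrinsics'],1).tolist())
o=ctrl.get_obs(); print(o,ctrl.tcp_to_grasp)
E
```

```text
scene -0.003369381184289286 [-0.33790805 -0.65350938  1.29964308] [[433.9, 0.0, 315.7], [0.0, 433.9, 193.4], [0.0, 0.0, 1.0]]
top 0.01459292708314408 [0.37076965 0.04230578 1.3581559 ] [[365.9, 0.0, 322.3], [0.0, 365.9, 199.0], [0.0, 0.0, 1.0]]
{'time_s': 0.1, 'qpos': array([-1.20363717e+00,  3.00376974e-01,  1.52152523e+00, -1.60063016e-05,
        1.32070608e+00, -6.65976880e-02]), 'joint_vel': array([-0.00055766, -0.00102053, -0.00304608,  0.00042023, -0.00042958,
       -0.0010124 ]), 'tau': array([ 1.57073580e-03, -5.32644439e+01, -3.53282869e+01,  7.10314955e-02,
        2.34601612e-02, -8.03505964e-05]), 'ee_pos': array([ 0.23113929, -0.49903188,  0.40416149]), 'eef_rot': array([-3.14057824e+00, -5.21188482e-05,  4.33760783e-01]), 'force': array([-0.4812122 , -0.27273267, -0.14784161]), 'moment': array([ 0.01788439,  0.0067779 , -0.02072376]), 'grip_force': 0.0, 'grip_width': 0.09392098690967483} 0.1804
```

View pics/top0.png

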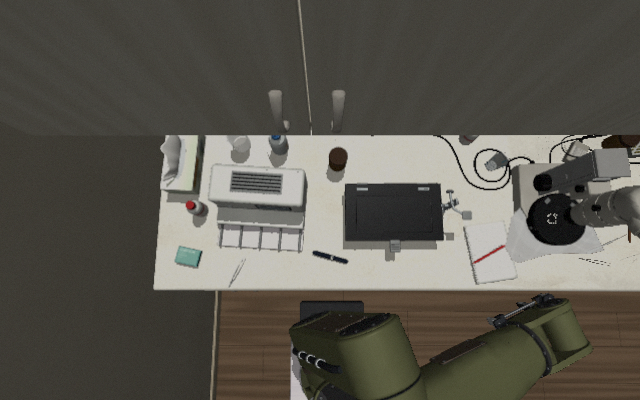

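View pics/scene0.png

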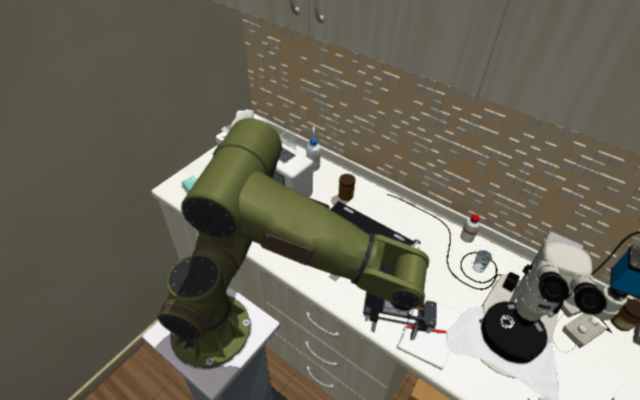

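The top view shows the box lid at (394,212), its tab at (395,246), the paddle at about (467,215), and the scanner deck at (260,236). The scene view is mostly blocked by the arm. I'll enlarge the top view to get accurate pixels.

```bash
python3 - <<'E'
from h import *
im=cv2.imread('pics/top0.png')
a=cv2.resize(im[155:275,200:350],None,fx=5,fy=5,interpolation=cv2.INTER_CUBIC)
b=cv2.resize(im[170:270,335:485],None,fx=5,fy=5,interpolation=cv2.INTER_CUBIC)
cv2.imwrite('pics/a.png',a);cv2.imwrite('pics/b.png',b)
E
```

```text
(no output)
```

View pics/a.png

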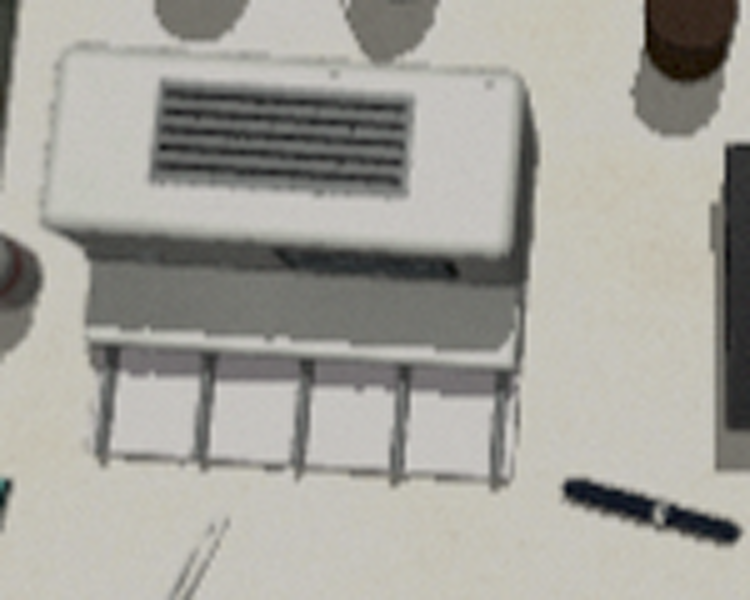

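View pics/b.png

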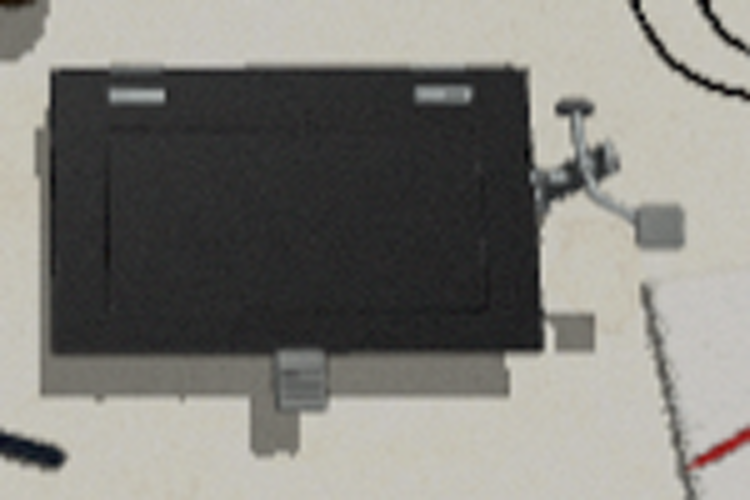

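```bash
cat > fit.py <<'E'
from h import *
from scipy.optimize import least_squares
c=ctrl.camera('top')
px=lambda l,ox,oy:(np.array(l)+.5)/5-.5+np.array([ox,oy])
B=px([(52,352),(543,350),(527,68),(50,68),(301.5,380),(660,227)],335,170)
for p,z in zip(B,[.074,.074,.074,.074,.074,.144]): print(at(c,*p,z).round(4))
S=px([(103,465),(202,470),(298,478),(398,485),(497,488),(112,348),(208,355),(306,362),(404,368),(503,373)],200,155)
ys=np.array([.144,.072,0,-.072,-.144])
M=[(-.075,y,.0235) for y in ys]
def T(p,m): 
    a=p[2];return np.array([p[0]+np.cos(a)*m[0]-np.sin(a)*m[1],p[1]+np.sin(a)*m[0]+np.cos(a)*m[1],m[2]])
def f(p):
    r=[proj(c,T(p,m))-s for m,s in zip(M,S[:5])]
    # strip line sideways at hood: only column
    r+=[np.array([(proj(c,T(p,(-.006,y,.0235)))-s)[0],0]) for y,s in zip(ys,S[5:])]
    return np.concatenate(r)
q=least_squares(f,[.5,.25,0]); print('scanner',q.x,q.cost); print(f(q.x).reshape(-1,2).round(1).tolist())
H=px([(90,330),(515,352)],200,155)
for s in H: print('hood',at(c,*s,.058))
for y in (.108,.036,-.036,-.108): print(T(q.x,(.005,y,.012)).round(4))
E
python3 fit.py
```

```text
[ 0.4564 -0.0316  0.074 ]
[ 0.4584 -0.3737  0.074 ]
[ 0.6598 -0.3738  0.074 ]
[ 0.6596 -0.0321  0.074 ]
[ 0.4373 -0.205   0.074 ]
[ 0.5355 -0.4334  0.144 ]
scanner [ 0.49812545  0.27112227 -0.05762257] 0.5744289361505461
[[-0.5, 0.1], [-0.5, 0.3], [0.2, -0.2], [0.0, -0.4], [0.1, 0.2], [-0.2, 0.0], [0.2, 0.0], [0.3, 0.0], [0.3, 0.0], [0.2, 0.0]]
hood [0.52596974 0.42190362 0.058     ]
hood [0.51046105 0.11808675 0.058     ]
[0.5093 0.3787 0.012 ]
[0.5052 0.3068 0.012 ]
[0.501  0.2349 0.012 ]
[0.4969 0.163  0.012 ]
```

Scanner: origin (0.498, 0.271), yaw -0.058. The hood edge agrees with that. Box: lid front corners 342 mm apart, tab at (0.437, -0.205), yaw about 0, paddle at (0.5355, -0.433). All of these fit the given dimensions. Moving above the tab.

```bash
cat > go.py <<'E'
import sys; from h import *
o=ctrl.get_obs(); R=Ro.from_euler('xyz',o['eef_rot']).as_matrix()
g=o['ee_pos']+R[:,2]*ctrl.tcp_to_grasp
print('t',round(o['time_s'],1),'grasp',g.round(4),'yaw',round(o['eef_rot'][2],4),'rp',o['eef_rot'][:2].round(4),'F',o['force'].round(1),'w',round(o['grip_width'],4),'gf',round(o['grip_force'],1))
if len(sys.argv)>4:
    x,y,z,yaw=map(float,sys.argv[1:5]); Rt=Ro.from_euler('xyz',[np.pi,0,yaw]).as_matrix()
    d=R.T@(np.array([x,y,z])-Rt[:,2]*0-g) # both near vertical
    print('d cm',(100*d).round(2),'rot',Ro.from_matrix(R.T@Rt).as_rotvec().round(4))
E
python3 -m jog '[[3,-1.5,0,0,0,0.05],[7,-4,0,0,0,0.12],[11.5,-6.5,0,0,0,0.19],[16,-9,0,0,0,0.26],[20,-11.5,0,0,0,0.33],[24,-14,0,0,0,0.4],[28,-16,0,0,0,0.434],[31,-18,0,0,0,0.434]]' 64 30
python3 -m jog '[[0,0,0,0,0,0],[0,0,0,0,0,0]]'
python3 go.py .437 -.205 .075 0
```

```text
time_s: 0.95
ee_pos: [0.4379, -0.2034, 0.4046]
eef_rot: [-3.142, -0.0, -0.001]
force: [0.6, -0.5, -0.4]
grip_width: 0.0601
grip_force: 0.0
time_s: 1.15
ee_pos: [0.4369, -0.2051, 0.4045]
eef_rot: [-3.142, 0.0, 0.001]
force: [-0.7, -0.2, 0.7]
grip_width: 0.0602
grip_force: 0.0
t 1.1 grasp [ 0.4368 -0.2051  0.2241] yaw 0.0015 rp [-3.1415e+00  4.0000e-04] F [-0.7 -0.2  0.7] w 0.0602 gf 0.0
d cm [ 2.000e-02 -1.000e-02  1.491e+01] rot [-0.0001  0.0004  0.0015]
```

```bash
python3 -m jog '[[0,0,3,0,0,0],[0,0,6,0,0,0],[0,0,9,0,0,0],[0,0,11.5,0,0,0],[0,0,13.5,0,0,0],[0,0,14.5,0,0,0],[0,0,14.9,0,0,0],[0,0,14.9,0,0,0]]' 64 20 | grep force
python3 -m jog '[[0,0,0,0,0,0],[0,0,0,0,0,0],[0,0,0,0,0,0],[0,0,0,0,0,0],[0,0,0,0,0,0],[0,0,0,0,0,0]]' 0 20
python3 - <<'E'
import numpy as np
h=.643
for th in np.arange(0,1.5,.1).tolist()+[1.49]: print(round(th,2), round(20.6*(1-np.cos(th)),2), round(-20.6*np.sin(th),2))
E
```

```text
force: [0.6, -0.1, 0.7]
grip_force: 0.0
time_s: 2.55
ee_pos: [0.4369, -0.205, 0.2561]
eef_rot: [-3.141, -0.0, -0.0]
force: [0.6, 5.8, 4.6]
grip_width: 0.0356
grip_force: 20.0
0.0 0.0 -0.0
0.1 0.1 -2.06
0.2 0.41 -4.09
0.3 0.92 -6.09
0.4 1.63 -8.02
0.5 2.52 -9.88
0.6 3.6 -11.63
0.7 4.84 -13.27
0.8 6.25 -14.78
0.9 7.79 -16.14
1.0 9.47 -17.33
1.1 11.26 -18.36
1.2 13.14 -19.2
1.3 15.09 -19.85
1.4 17.1 -20.3
1.49 18.94 -20.53
```

```bash
python3 -m jog '[[0.02,0,-1,0,0,0],[0.1,0,-2.06,0,0,0],[0.25,0,-3.1,0,0,0],[0.41,0,-4.09,0,0,0],[0.65,0,-5.1,0,0,0],[0.92,0,-6.09,0,0,0],[1.25,0,-7.05,0,0,0],[1.63,0,-8.02,0,0,0]]' | grep -v time
python3 -m jog '[[0.43,0,-0.95,0,0,0],[0.89,0,-1.86,0,0,0],[1.4,0,-2.75,0,0,0],[1.97,0,-3.61,0,0,0],[2.6,0,-4.45,0,0,0],[3.21,0,-5.25,0,0,0],[3.9,0,-6.03,0,0,0],[4.62,0,-6.76,0,0,0]]' | grep -v time
```

```text
ee_pos: [0.4531, -0.205, 0.3362]
eef_rot: [-3.14, 0.001, 0.0]
force: [2.5, 4.8, -4.2]
grip_width: 0.0359
grip_force: 20.0
ee_pos: [0.4998, -0.2049, 0.4037]
eef_rot: [-3.14, 0.001, 0.0]
force: [1.3, 8.1, -3.6]
grip_width: 0.0358
grip_force: 20.0
```

Forces are low, so I'll continue the arc to about 1.48 rad.

```bash
python3 -m jog '[[0.76,0,-0.7,0,0,0],[1.54,0,-1.36,0,0,0],[2.37,0,-1.98,0,0,0],[3.22,0,-2.55,0,0,0],[4.1,0,-3.1,0,0,0],[5.01,0,-3.58,0,0,0],[5.94,0,-4.02,0,0,0],[6.89,0,-4.42,0,0,0]]' | grep -v time
python3 -m jog '[[0.98,0,-0.35,0,0,0],[1.95,0,-0.65,0,0,0],[2.93,0,-0.9,0,0,0],[3.94,0,-1.1,0,0,0],[4.9,0,-1.24,0,0,0],[5.4,0,-1.29,0,0,0],[5.65,0,-1.32,0,0,0],[5.65,0,-1.32,0,0,0]]' | grep -v time
python3 go.py
```

```text
ee_pos: [0.5688, -0.2047, 0.4474]
eef_rot: [-3.139, 0.002, 0.001]
force: [-1.5, 8.9, -5.6]
grip_width: 0.0357
grip_force: 20.0
ee_pos: [0.6253, -0.2045, 0.4608]
eef_rot: [-3.14, 0.001, 0.001]
force: [-0.2, 9.8, -0.9]
grip_width: 0.0358
grip_force: 20.0
t 5.8 grasp [ 0.6251 -0.2041  0.2804] yaw 0.001 rp [-3.1395e+00  9.0000e-04] F [-0.2  9.8 -0.9] w 0.0358 gf 20.0
```

```bash
python3 -m jog '[[0,0,0,0,0,0],[0,0,0,0,0,0],[0,0,0,0,0,0],[0,0,0,0,0,0],[0,0,0,0,0,0],[0,0,0,0,0,0],[0,0,0,0,0,0],[0,0,0,0,0,0]]' 64 | grep -v time
python3 -m jog '[[0,0,-1.5,0,0,0],[0,0,-3.5,0,0,0],[0,0,-5.5,0,0,0],[-2,0,-5.5,0,0,0],[-6,0,-5.5,0,0,0],[-10,0,-5.5,0,0,0],[-14,0,-5.5,0,0,0],[-18,0,-5.5,0,0,0]]' | grep -v time
python3 -m jog '[[-4,0,0,0,0,0],[-8,0,0,0,0,0],[-10,2,0,0,0,0],[-10,2,0,0,0,0]]' | grep -v time
python3 - <<'E'
from h import *
im=shot('top','t1.png')['img']; shot('scene','s1.png')
cv2.imwrite('pics/t1c.png',cv2.resize(im[130:290,300:490],None,fx=4,fy=3.75,interpolation=cv2.INTER_CUBIC))
E
```

```text
ee_pos: [0.6247, -0.2055, 0.4609]
eef_rot: [3.142, -0.0, -0.0]
force: [0.8, -0.3, 0.8]
grip_width: 0.0597
grip_force: 0.0
ee_pos: [0.443, -0.2051, 0.5158]
eef_rot: [3.141, -0.0, -0.0]
force: [0.3, -1.0, 0.8]
grip_width: 0.0601
grip_force: 0.0
ee_pos: [0.3428, -0.2262, 0.5166]
eef_rot: [3.14, -0.001, -0.002]
force: [0.6, -0.2, 0.6]
grip_width: 0.0601
grip_force: 0.0
```

View pics/t1c.png

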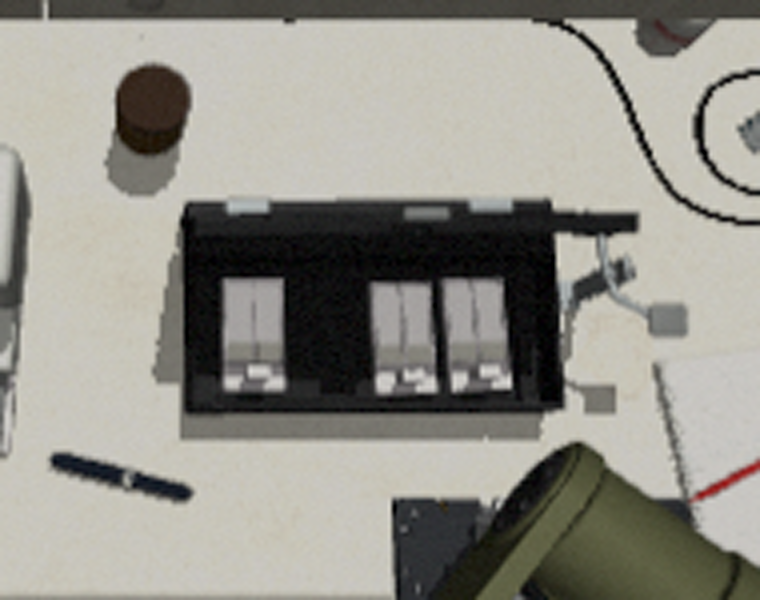

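The lid is held open and 3 carriers are visible: tabs near crop (260,371), (414,375) and (490,370), with the fourth slot empty. I'll compute the poses next.

```bash
cat > m1.py <<'E'
from h import *
c=ctrl.camera('top')
P=lambda u,v:((u+.5)/4-.5+300,(v+.5)/3.75-.5+130)
for n,rl,rr,fl,fr,tb in [('1',(222,278),(285,278),(224,392),(287,391),(260,371)),('2',(370,283),(430,282),(376,396),(437,395),(414,375)),('3',(442,279),(503,279),(452,393),(513,390),(490,370))]:
    a,b=[at(c,*P(*q),.018) for q in(rl,rr)]; d,e=[at(c,*P(*q),.010) for q in(fl,fr)]
    m=(a+b)/2;f=(d+e)/2;t=at(c,*P(*tb),.052)
    ax=(m-f);print(n,'len',np.linalg.norm(ax[:2]).round(4),'w',np.linalg.norm(a-b).round(4),'yaw',np.arctan2(ax[1],ax[0]).round(3),'mid',((m+f)/2)[:2].round(4),'tab',t[:2].round(4), 'rear x',m[0].round(4))
E
python3 m1.py
```

```text
1 len 0.1115 w 0.0584 yaw 0.006 mid [ 0.5383 -0.1032] tab [ 0.4986 -0.1034] rear x 0.5941
2 len 0.1109 w 0.0555 yaw 0.032 mid [ 0.5343 -0.2402] tab [ 0.495  -0.2405] rear x 0.5897
3 len 0.1105 w 0.0563 yaw 0.056 mid [ 0.5381 -0.3086] tab [ 0.4999 -0.3083] rear x 0.5933
```

The carriers fit the model: about 111×56 mm, tabs 40 mm ahead of the middle, 68 mm pitch. Starting with carrier 1.

```bash
python3 go.py .4986 -.1033 .12 .006
python3 -m jog '[[0,0,4,0,0,0],[3,-2,8,0,0,0],[6,-4,12,0,0,0],[9,-6,16,0,0,0],[12,-8.5,19,0,0,0],[14.5,-11,21,0,0,0],[15.6,-12.3,21.6,0,0,-0.006],[15.6,-12.3,21.6,0,0,-0.006]]' 43 40 | grep -A9 ee_
python3 -m jog '[[0,0,0,0,0,0]]' | grep xx
python3 go.py .4986 -.1033 .042 .006
```

```text
t 7.9 grasp [ 0.345  -0.2253  0.3355] yaw -0.0005 rp [-3.1416e+00 -3.0000e-04] F [-1.  -0.3 -0.3] w 0.0599 gf 0.0
d cm [ 15.34 -12.21  21.56] rot [-0.     -0.0003 -0.0065]
ee_pos: [0.5021, -0.1, 0.2978]
eef_rot: [-3.14, 0.003, 0.01]
force: [0.2, 0.4, 1.0]
grip_width: 0.0406
grip_force: 0.0
t 8.8 grasp [ 0.5008 -0.1019  0.1192] yaw 0.0072 rp [-3.1414e+00  7.0000e-04] F [-1.3 -1.1  0.6] w 0.0402 gf 0.0
d cm [-0.22  0.14  7.72] rot [-0.0001  0.0007  0.0012]
```

```bash
python3 -m jog '[[-0.2,0.1,2,0,0,0],[-0.2,0.1,4,0,0,0],[-0.2,0.1,6,0,0,0],[-0.2,0.1,7.2,0,0,0],[-0.2,0.1,7.7,0,0,0],[-0.2,0.1,7.7,0,0,0],[-0.2,0.1,7.7,0,0,0]]' | grep force
python3 go.py
python3 -m jog '[[0,0,0,0,0,0],[0,0,0,0,0,0],[0,0,0,0,0,0],[0,0,0,0,0,0],[0,0,0,0,0,0]]' 0 40 | grep grip
python3 -m jog '[[0,0,-1,0,0,0],[0,0,-3,0,0,0],[0,0,-5,0,0,0],[0,0,-7,0,0,0],[0,0,-8,0,0,0],[-2,0,-8,0,0,0],[-5,0,-8,0,0,0],[-8,0,-8,0,0,0]]' | grep -A5 ee
python3 go.py
```

```text
force: [0.4, 0.7, 0.2]
grip_force: 0.0
t 9.5 grasp [ 0.4991 -0.1037  0.0433] yaw 0.0056 rp [ 3.1412e+00 -1.2000e-03] F [0.4 0.7 0.2] w 0.0402 gf 0.0
grip_width: 0.0218
grip_force: 40.0
ee_pos: [0.4176, -0.1038, 0.3026]
eef_rot: [-3.141, 0.001, 0.006]
force: [-0.8, -0.5, -0.5]
grip_width: 0.0221
grip_force: 40.0
t 10.8 grasp [ 0.4175 -0.1037  0.1222] yaw 0.0061 rp [-3.1414e+00  6.0000e-04] F [-0.8 -0.5 -0.5] w 0.0221 gf 40.0
```

```bash
cat > bay.py <<'E'
import sys,subprocess; from h import *
S=np.array([.4981,.2711,-.0576]); by={1:.108,2:.036,3:-.036,4:-.108}[int(sys.argv[1])]; z=sys.argv[3]
sx=float(sys.argv[2]); a=S[2]; x=S[0]+np.cos(a)*sx-np.sin(a)*by; y=S[1]+np.sin(a)*sx+np.cos(a)*by
print(round(x,4),round(y,4)); print(subprocess.run(['python3','go.py',str(x),str(y),z,str(a)],capture_output=True,text=True).stdout)
E
python3 bay.py 2 -.107 .12
```

```text
0.3933 0.3132
t 10.8 grasp [ 0.4175 -0.1037  0.1222] yaw 0.0061 rp [-3.1414e+00  6.0000e-04] F [-0.8 -0.5 -0.5] w 0.0221 gf 40.0
d cm [ -2.16 -41.71   0.23] rot [-0.0001  0.0006  0.0637]
```

```bash
python3 -m jog '[[0,-3,0,0,0,0],[-0.5,-7,0,0,0,0],[-0.8,-11,0,0,0,0.02],[-1.2,-15,0,0,0,0.03],[-1.5,-19,0,0,0,0.04],[-1.8,-23,0,0,0,0.05],[-2,-27,0,0,0,0.06],[-2.2,-31,0,0,0,0.0637]]' | grep grip
python3 bay.py 2 -.107 .12
```

```text
grip_width: 0.0216
grip_force: 40.0
0.3933 0.3132
t 11.6 grasp [0.3944 0.2076 0.1225] yaw -0.0582 rp [3.1415 0.    ] F [ 1.1 -0.7 -0.5] w 0.0216 gf 40.0
d cm [ -0.72 -10.54   0.25] rot [ 0.0001  0.     -0.0006]
```

```bash
python3 -m jog '[[-0.2,-3,0,0,0,0],[-0.5,-6,0,0,0,0],[-0.7,-8.5,0,0,0,0],[-0.7,-10,0,0,0,0],[-0.7,-10.5,0,0,0,0],[-0.7,-10.5,0,0,0,0],[-0.7,-10.5,0,0,0,0]]' | grep grip
python3 bay.py 2 -.107 .06
python3 - <<'E'
from h import *
c=shot('top'); im=c['img']; print(proj(c,[.39,.31,.05]))
cv2.imwrite('pics/t2c.png',cv2.resize(im[180:290,200:330],None,fx=5,fy=5,interpolation=cv2.INTER_CUBIC))
E
```

```text
grip_width: 0.0214
grip_force: 40.0
0.3933 0.3132
t 12.3 grasp [0.3941 0.3103 0.1224] yaw -0.0586 rp [3.1412e+00 3.0000e-04] F [ 0.7 -0.1 -1. ] w 0.0214 gf 40.0
d cm [-0.09 -0.28  6.24] rot [ 0.0004  0.0003 -0.001 ]

[247.94086163 259.23806951]
```

View pics/t2c.png

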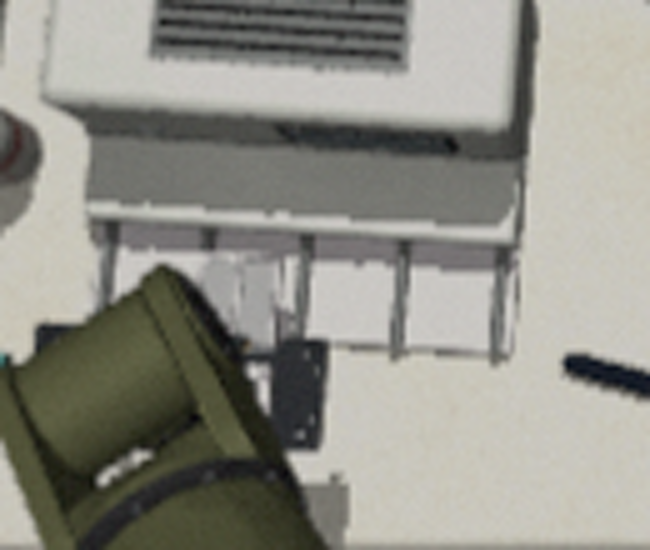

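The carrier shows in bay 2's lane, with its rear edge at crop (245,255). I'll correct 3 mm and descend.

```bash
python3 -m jog '[[-0.1,-0.3,1,0,0,0],[-0.1,-0.3,3,0,0,0],[-0.1,-0.3,5,0,0,0],[-0.1,-0.3,6,0,0,0],[-0.1,-0.3,6.6,0,0,0],[-0.1,-0.3,7,0,0,0],[-0.1,-0.3,7.1,0,0,0],[-0.1,-0.3,7.1,0,0,0]]' | grep -A1 force
python3 -m jog '[[0,0,0,0,0,0],[0,0,0,0,0,0]]' | grep xx
python3 bay.py 2 -.035 .0493
```

```text
force: [-0.2, -0.2, -1.1]
grip_width: 0.0217
grip_force: 40.0
0.4652 0.3091
t 13.3 grasp [0.3933 0.3144 0.0518] yaw -0.0579 rp [-3.1412e+00 -6.0000e-04] F [0.1 0.7 0.1] w 0.0215 gf 40.0
d cm [7.21 0.11 0.26] rot [-0.0004 -0.0006 -0.0003]
```

```bash
python3 -m jog '[[0.5,0.1,0.15,0,0,0],[1.5,0.1,0.15,0,0,0],[2.5,0.1,0.15,0,0,0],[3.5,0.1,0.15,0,0,0],[4.5,0.1,0.15,0,0,0],[5.5,0.1,0.15,0,0,0],[6.2,0.1,0.15,0,0,0],[6.6,0.1,0.15,0,0,0]]' | grep -A2 ee
python3 go.py
python3 -m jog '[[0.2,0,0,0,0,0],[0.4,0,0,0,0,0],[0.5,0,0,0,0,0],[0.5,0,0,0,0,0]]' | grep -A2 ee
python3 bay.py 2 -.035 .0493
```

```text
ee_pos: [0.4597, 0.3093, 0.2303]
eef_rot: [3.142, 0.0, -0.058]
force: [-0.2, 0.6, -1.2]
grip_width: 0.0217
t 14.2 grasp [0.4597 0.3093 0.0499] yaw -0.0582 rp [3.1416 0.    ] F [-0.2  0.6 -1.2] w 0.0217 gf 40.0
ee_pos: [0.464, 0.3092, 0.2304]
eef_rot: [-3.142, -0.0, -0.058]
force: [0.1, 0.2, -0.9]
grip_width: 0.0219
0.4652 0.3091
t 14.6 grasp [0.464  0.3092 0.05  ] yaw -0.0578 rp [-3.1416 -0.    ] F [ 0.1  0.2 -0.9] w 0.0219 gf 40.0
d cm [0.13 0.   0.07] rot [-0.     -0.     -0.0002]
```

```bash
python3 -m jog '[[0.1,0,0.05,0,0,0],[0.2,0,0.05,0,0,0],[0.3,0,0.05,0,0,0],[0.3,0,0.05,0,0,0]]' | grep -A2 ee
python3 -m jog '[[0.1,0,0,0,0,0],[0.2,0,0,0,0,0],[0.2,0,0,0,0,0]]' | grep -A2 ee
```

```text
ee_pos: [0.4671, 0.309, 0.2299]
eef_rot: [-3.142, -0.0, -0.058]
force: [-0.2, -0.3, -0.9]
grip_width: 0.0218
ee_pos: [0.4691, 0.3088, 0.2299]
eef_rot: [-3.142, -0.0, -0.058]
force: [0.3, 0.1, -0.1]
grip_width: 0.0217
```

```bash
for i in 1; do :; done
python3 -m jog '[[0.1,0,0,0,0,0],[0.2,0,0,0,0,0],[0.2,0,0,0,0,0]]' | grep -A2 ee
python3 -m jog '[[0.1,0,0,0,0,0],[0.2,0,0,0,0,0],[0.2,0,0,0,0,0]]' | grep -A2 ee
python3 -m jog '[[0.1,0,0,0,0,0],[0.2,0,0,0,0,0],[0.2,0,0,0,0,0]]' | grep -A2 ee
```

```text
ee_pos: [0.4711, 0.3087, 0.2299]
eef_rot: [-3.142, -0.0, -0.058]
force: [0.7, 0.0, -0.6]
grip_width: 0.022
ee_pos: [0.4731, 0.3086, 0.2299]
eef_rot: [-3.142, -0.0, -0.058]
force: [0.3, -0.6, -0.9]
grip_width: 0.0214
ee_pos: [0.4751, 0.3085, 0.2299]
eef_rot: [-3.142, -0.0, -0.058]
force: [-0.0, 0.0, 0.1]
grip_width: 0.0216
```

```bash
python3 -m jog '[[0.1,0,0,0,0,0],[0.2,0,0,0,0,0],[0.2,0,0,0,0,0]]' | grep -A2 ee
python3 -m jog '[[0.1,0,0,0,0,0],[0.2,0,0,0,0,0],[0.2,0,0,0,0,0]]' | grep -A2 ee
python3 - <<'E'
from h import *
c=shot('top'); im=c['img']
cv2.imwrite('pics/t3.png',cv2.resize(im[180:290,200:330],None,fx=5,fy=5,interpolation=cv2.INTER_CUBIC))
E
```

```text
ee_pos: [0.4761, 0.3088, 0.2298]
eef_rot: [3.141, 0.003, -0.058]
force: [-12.2, 2.5, 5.6]
grip_width: 0.0219
ee_pos: [0.4772, 0.3091, 0.2295]
eef_rot: [3.141, 0.006, -0.058]
force: [-22.2, 5.5, 9.0]
grip_width: 0.0215
```

View pics/t3.png

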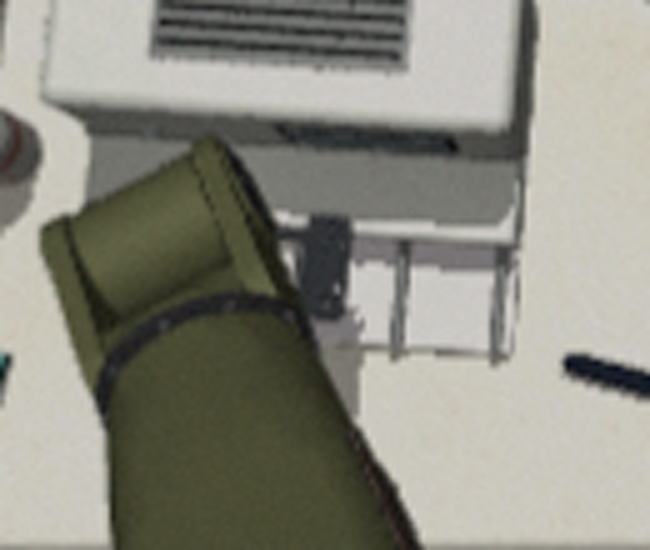

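The stop was met at grasp x≈0.476 (22 N), so the scanner is about 1 cm further back than estimated, which matches the hood edge. The arm hides the carrier. I'll relax, release, back off and look.

```bash
python3 -m jog '[[-0.1,0,0.05,0,0,0],[-0.2,0,0.1,0,0,0],[-0.2,0,0.1,0,0,0]]' | grep -A2 ee
python3 -m jog '[[0,0,0,0,0,0],[0,0,0,0,0,0],[0,0,0,0,0,0],[0,0,0,0,0,0]]' 43 | grep -A2 ee
python3 -m jog '[[0,0,-1.5,0,0,0],[0,0,-4,0,0,0],[0,0,-7,0,0,0],[0,3,-9,0,0,0],[0,7,-9,0,0,0],[-3,11,-9,0,0,0],[-7,15,-9,0,0,0],[-10,19,-9,0,0,0]]' | grep -A2 ee
python3 -m jog '[[-1,4,0,0,0,-0.02],[-1,8,0,0,0,-0.0576],[-1,12,0,0,0,-0.0576],[-1,16,0,0,0,-0.0576],[-1,16,0,0,0,-0.0576]]' | grep -A2 ee
python3 - <<'E'
from h import *
im=shot('top','t4.png')['img']
cv2.imwrite('pics/t4c.png',cv2.resize(im[160:280,200:480],None,fx=2.8,fy=4.5,interpolation=cv2.INTER_CUBIC))
E
python3 go.py
```

```text
ee_pos: [0.4762, 0.3089, 0.2292]
eef_rot: [-3.141, 0.002, -0.058]
force: [-11.8, 3.0, 8.1]
grip_width: 0.0217
ee_pos: [0.4771, 0.3083, 0.2288]
eef_rot: [3.142, -0.0, -0.058]
force: [-0.9, -0.0, -0.3]
grip_width: 0.0404
ee_pos: [0.3688, 0.1283, 0.3195]
eef_rot: [-3.141, -0.001, -0.058]
force: [1.7, -0.4, 0.7]
grip_width: 0.0404
ee_pos: [0.3509, -0.033, 0.32]
eef_rot: [3.141, -0.002, -0.005]
force: [0.3, 0.6, -0.0]
grip_width: 0.0406
t 18.9 grasp [ 0.3513 -0.0314  0.1394] yaw -0.0047 rp [ 3.1413e+00 -1.5000e-03] F [-0.1  0.4 -0.1] w 0.0402 gf 0.0
```

View pics/t4c.png

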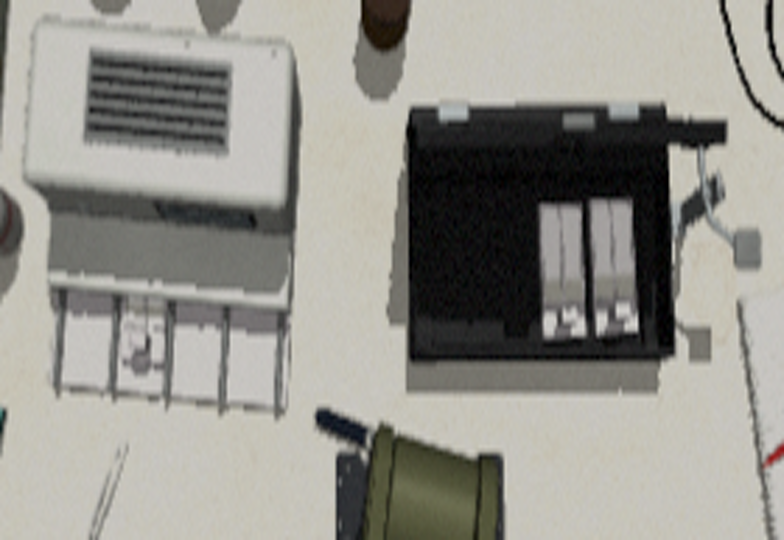

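```bash
python3 - <<'E'
from h import *
im=cv2.imread('pics/t4.png')
g=lambda a,f:cv2.resize(a,None,fx=f,fy=f,interpolation=cv2.INTER_CUBIC)
a=im[215:257,212:262]; a=cv2.convertScaleAbs(g(a,10),alpha=1.6,beta=-120); b=g(im[198:240,390:432],7)
b=cv2.convertScaleAbs(b,alpha=1.2)
o=np.zeros((420,500+294,3),np.uint8); o[:,:500]=a; o[:294,500:]=b; cv2.imwrite('pics/t5.png',o)
E
```

```text
(no output)
```

View pics/t5.png

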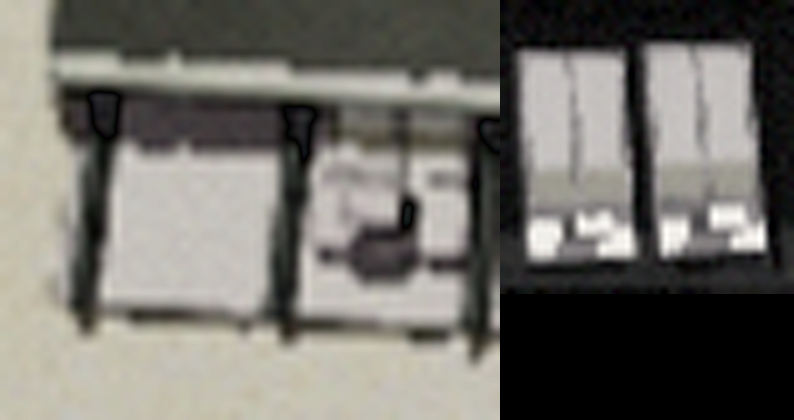

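```bash
cat > m2.py <<'E'
from h import *
c=ctrl.camera('top')
P=lambda u,v:((u+.5)/10-.5+212,(v+.5)/10-.5+215)
print('tray front',at(c,*P(385,255),.020),at(c,*P(385,268),.012))
print('deck front',at(c,*P(370,322),.012),at(c,*P(180,310),.012))
print('hood bottom',at(c,*P(385,100),.036),'hood top', at(c,*P(385,72),.058))
P=lambda u,v:((u-500+.5)/7-.5+390,(v+.5)/7-.5+198)
for rl,rr,fl,fr,tb in [((517,50),(622,48),(527,263),(635,257),(592,222)),((642,46),(748,44),(660,260),(768,250),(727,216))]:
    a,b=[at(c,*P(*q),.018) for q in(rl,rr)]; d,e=[at(c,*P(*q),.010) for q in(fl,fr)]
    m=(a+b)/2;f=(d+e)/2;t=at(c,*P(*tb),.052);ax=m-f
    print('len',np.linalg.norm(ax[:2]).round(4),'yaw',np.arctan2(ax[1],ax[0]).round(3),'mid',((m+f)/2)[:2].round(4),'tab',t[:2].round(4))
E
python3 m2.py
```

```text
tray front [0.45937402 0.31111107 0.02      ] [0.4551641  0.31254131 0.012     ]
deck front [0.43553788 0.31728534 0.012     ] [0.43984842 0.38684559 0.012     ]
hood bottom [0.51428228 0.30997701 0.036     ] hood top [0.52192666 0.3058945  0.058     ]
len 0.1109 yaw 0.033 mid [ 0.5358 -0.2398] tab [ 0.4963 -0.2391]
len 0.1106 yaw 0.064 mid [ 0.5382 -0.3078] tab [ 0.4994 -0.3078]
```

Tray front is about 0.457–0.459 against 0.460 expected, so carrier 1 is home. Corrected scanner x is 0.508. Before reaching for the right-hand carrier I'll check the catch bracket clearance, and meanwhile fetch carrier 2.

```bash
sed -i 's/\.4981,/.508,/' bay.py
python3 - <<'E'
from h import *
c=ctrl.camera('top')
for p in [(540,175),(540,215),(560,205),(615,150),(590,190),(575,105),(625,215),(636,205)]:
    u,v=(p[0]+.5)/5-.5+335,(p[1]+.5)/5-.5+170
    print(p,at(c,u,v,.12)[:2].round(3),at(c,u,v,.142)[:2].round(3))
E
python3 go.py .4957 -.2395 .12 .033
```

```text
(540, 175) [ 0.574 -0.364] [ 0.571 -0.356]
(540, 215) [ 0.547 -0.362] [ 0.544 -0.355]
(560, 205) [ 0.554 -0.376] [ 0.551 -0.369]
(615, 150) [ 0.592 -0.416] [ 0.588 -0.408]
(590, 190) [ 0.564 -0.397] [ 0.561 -0.389]
(575, 105) [ 0.623 -0.39 ] [ 0.619 -0.383]
(625, 215) [ 0.547 -0.42 ] [ 0.544 -0.411]
(636, 205) [ 0.554 -0.428] [ 0.551 -0.419]
t 18.9 grasp [ 0.3514 -0.0295  0.139 ] yaw -0.001 rp [ 3.1416e+00 -9.0000e-04] F [0.7 0.6 0. ] w 0.0405 gf 0.0
d cm [14.45 20.98  1.92] rot [ 0.0001 -0.0009 -0.034 ]
```

```bash
python3 -m jog '[[2,3,0,0,0,0],[4,6,0,0,0,0],[6,9,0,0,0,-0.01],[8,12,0,0,0,-0.03],[10,15,0,0,0,-0.038],[12,18,1,0,0,-0.038],[14.3,20.8,2,0,0,-0.038],[14.3,20.8,2,0,0,-0.038]]' | grep xx
python3 -m jog '[[0,0,0,0,0,0],[0,0,0,0,0,0]]' | grep xx
python3 go.py .4957 -.2395 .043 .033
```

```text
t 19.9 grasp [ 0.4943 -0.2363  0.1189] yaw 0.0394 rp [-3.1416e+00 -2.0000e-04] F [ 0.7 -0.   0.2] w 0.0405 gf 0.0
d cm [0.12 0.32 7.59] rot [-0.     -0.0002  0.0064]
```

```bash
python3 -m jog '[[0.1,0.3,2,0,0,0.006],[0.1,0.3,4,0,0,0.006],[0.1,0.3,6,0,0,0.006],[0.1,0.3,7.2,0,0,0.006],[0.1,0.3,7.6,0,0,0.006],[0.1,0.3,7.6,0,0,0.006],[0.1,0.3,7.6,0,0,0.006]]' | grep force
python3 go.py
python3 -m jog '[[0,0,0,0,0,0],[0,0,0,0,0,0],[0,0,0,0,0,0],[0,0,0,0,0,0],[0,0,0,0,0,0]]' 0 40 | grep grip
python3 -m jog '[[0,0,-1,0,0,0],[0,0,-3,0,0,0],[0,0,-5,0,0,0],[0,0,-7,0,0,0],[-1,0,-8,0,0,0],[-3,0,-8,0,0,0],[-6,0,-8,0,0,0],[-9,0,-8,0,0,0]]' | grep grip
python3 bay.py 3 -.107 .12
```

```text
force: [-1.8, 0.9, 0.1]
grip_force: 0.0
t 20.6 grasp [ 0.4957 -0.2408  0.0434] yaw 0.0319 rp [ 3.1409e+00 -1.2000e-03] F [-1.8  0.9  0.1] w 0.0406 gf 0.0
grip_width: 0.0217
grip_force: 40.0
grip_width: 0.0218
grip_force: 40.0
0.3991 0.2413
t 21.9 grasp [ 0.4042 -0.2434  0.1227] yaw 0.0322 rp [3.1416 0.    ] F [ 0.3  0.2 -0.6] w 0.0218 gf 40.0
d cm [  1.04 -48.46   0.27] rot [0.     0.     0.0898]
```

```bash
python3 -m jog '[[-0.5,-3,0,0,0,0],[-1,-7,0,0,0,0],[-1,-11.5,0,0,0,0.02],[-1,-16,0,0,0,0.03],[-1,-20.5,0,0,0,0.05],[-0.5,-25,0,0,0,0.07],[0,-29.5,0,0,0,0.08],[0,-34,0,0,0,0.09]]' | grep grip
python3 -m jog '[[0,-4,0,0,0,0],[0,-8,0,0,0,0],[0,-11,0,0,0,0],[0,-13,0,0,0,0],[0,-14,0,0,0,0],[0,-14,0,0,0,0],[0,-14,0,0,0,0]]' | grep grip
python3 bay.py 3 -.107 .0505
```

```text
grip_width: 0.0218
grip_force: 40.0
grip_width: 0.0215
grip_force: 40.0
0.3991 0.2413
t 23.4 grasp [0.4026 0.2353 0.1225] yaw -0.0585 rp [3.1413e+00 2.0000e-04] F [ 0.5 -0.1 -0.6] w 0.0215 gf 40.0
d cm [-0.38 -0.59  7.2 ] rot [ 0.0003  0.0002 -0.0009]
```

```bash
python3 -m jog '[[-0.2,-0.3,0.5,0,0,0],[-0.4,-0.6,2,0,0,0],[-0.4,-0.6,4,0,0,0],[-0.4,-0.6,5.5,0,0,0],[-0.4,-0.6,6.5,0,0,0],[-0.4,-0.6,7.1,0,0,0],[-0.4,-0.6,7.1,0,0,0],[-0.4,-0.6,7.1,0,0,0]]' | grep force
python3 bay.py 3 -.035 .0493
```

```text
force: [0.1, 0.5, -1.3]
grip_force: 40.0
0.471 0.2372
t 24.2 grasp [0.3993 0.2422 0.0519] yaw -0.0585 rp [-3.1413e+00 -5.0000e-04] F [ 0.1  0.5 -1.3] w 0.0216 gf 40.0
d cm [7.18 0.08 0.26] rot [-0.0003 -0.0005 -0.0009]
```

```bash
python3 -m jog '[[0.5,0.05,0.2,0,0,0],[1.5,0.05,0.2,0,0,0],[2.5,0.05,0.2,0,0,0],[3.5,0.05,0.2,0,0,0],[4.5,0.05,0.2,0,0,0],[5.5,0.05,0.2,0,0,0],[6.3,0.05,0.2,0,0,0],[6.8,0.05,0.2,0,0,0]]' | grep -A2 ee
python3 -m jog '[[0.1,0,0,0,0,0],[0.2,0,0,0,0,0],[0.3,0,0,0,0,0],[0.3,0,0,0,0,0]]' | grep -A2 ee
python3 -m jog '[[0.1,0,0,0,0,0],[0.2,0,0,0,0,0],[0.2,0,0,0,0,0]]' | grep -A2 ee
```

```text
ee_pos: [0.4677, 0.2377, 0.2298]
eef_rot: [-3.142, -0.0, -0.059]
force: [-0.2, 0.9, -0.1]
grip_width: 0.0216
ee_pos: [0.4698, 0.2376, 0.2299]
eef_rot: [-3.142, -0.0, -0.058]
force: [-0.6, -0.1, -0.1]
grip_width: 0.0215
ee_pos: [0.4711, 0.2377, 0.2296]
eef_rot: [3.141, 0.003, -0.058]
force: [-10.4, 1.5, 3.2]
grip_width: 0.0214
```

Contact came at 0.4705 against 0.471 predicted. Seat firmly, then release.

```bash
python3 -m jog '[[0.1,0,0.05,0,0,0],[0.1,0,0.1,0,0,0],[0,0,0.1,0,0,0],[0,0,0.1,0,0,0]]' | grep -A2 ee
python3 -m jog '[[0,0,0,0,0,0],[0,0,0,0,0,0],[0,0,0,0,0,0],[0,0,0,0,0,0]]' 43 | grep -A2 ee
python3 -m jog '[[0,0,-1.5,0,0,0],[0,0,-4,0,0,0],[0,0,-7,0,0,0],[-2,3,-9,0,0,0],[-4,7,-9,0,0,0],[-6,11,-9,0,0,0],[-8,15,-9,0,0,0],[-10,19,-9,0,0,0]]' | grep -A2 ee
python3 -m jog '[[-1,4,0,0,0,-0.02],[-1,8,0,0,0,-0.0576],[-1,12,0,0,0,-0.0576],[-1,16,0,0,0,-0.0576],[-1,16,0,0,0,-0.0576]]' | grep -A2 ee
python3 - <<'E'
from h import *
im=shot('top','t6.png')['img']
g=lambda a,f:cv2.resize(a,None,fx=f,fy=f,interpolation=cv2.INTER_CUBIC)
a=cv2.convertScaleAbs(g(im[215:257,212:312],5),alpha=1.6,beta=-120); b=g(im[198:240,390:450],5)
o=np.zeros((600,500,3),np.uint8); o[:210]=a; o[210:420,:300]=b; o[420:,:500]=g(im[150:240,330:480],2)[:180,:300].repeat(1,0) if 0 else 0
o[420:600,:300]=g(im[150:240,330:480],2); cv2.imwrite('pics/t6c.png',o)
E
python3 go.py
```

```text
ee_pos: [0.471, 0.2377, 0.2292]
eef_rot: [3.141, 0.003, -0.058]
force: [-13.9, 0.5, 11.7]
grip_width: 0.0218
ee_pos: [0.472, 0.2374, 0.2288]
eef_rot: [3.142, -0.0, -0.058]
force: [0.3, 0.5, -0.1]
grip_width: 0.0402
ee_pos: [0.3598, 0.0524, 0.3189]
eef_rot: [3.142, -0.001, -0.058]
force: [1.2, -1.3, 0.4]
grip_width: 0.0404
ee_pos: [0.3413, -0.1088, 0.3191]
eef_rot: [3.141, -0.001, -0.006]
force: [-0.6, 1.2, -0.6]
grip_width: 0.0402
t 27.9 grasp [ 0.3414 -0.1072  0.1385] yaw -0.005 rp [ 3.1415e+00 -2.0000e-04] F [ 0.8 -0.1  0.3] w 0.0404 gf 0.0
```

View pics/t6c.png

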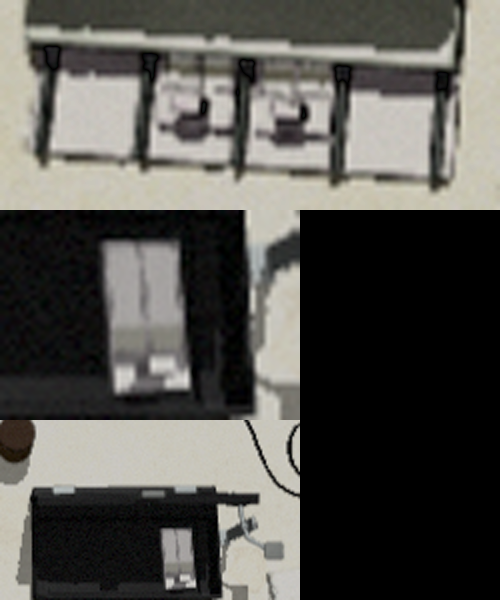

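Both loaded carriers sit level in bays 2 and 3, and carrier 3 hasn't moved. I'll grasp it slightly forward with a smaller yaw, to clear the bracket.

```bash
python3 go.py .497 -.3083 .12 .02
python3 -m jog '[[2,3,0,0,0,0],[4,6,0,0,0,0],[6,9,0,0,0,-0.01],[8,12,0,0,0,-0.02],[10.5,15,0,0,0,-0.025],[13,18,1,0,0,-0.025],[15.5,20,2,0,0,-0.025],[15.5,20,2,0,0,-0.025]]' | grep xx
python3 -m jog '[[0,0,0,0,0,0],[0,0,0,0,0,0]]' | grep xx
python3 go.py .497 -.3083 .043 .02
```

```text
t 27.9 grasp [ 0.3414 -0.1072  0.1385] yaw -0.005 rp [ 3.1415e+00 -2.0000e-04] F [ 0.8 -0.1  0.3] w 0.0404 gf 0.0
d cm [15.66 20.04  1.85] rot [ 0.0001 -0.0002 -0.025 ]
t 28.9 grasp [ 0.4965 -0.3044  0.1188] yaw 0.0253 rp [-3.1416 -0.    ] F [ 0.6 -0.4  0.2] w 0.04 gf 0.0
d cm [0.04 0.39 7.58] rot [-0.     -0.      0.0053]
```

```bash
python3 -m jog '[[0,0.4,2,0,0,0.005],[0,0.4,4,0,0,0.005],[0,0.4,6,0,0,0.005],[0,0.4,7.2,0,0,0.005],[0,0.4,7.6,0,0,0.005],[0,0.4,7.6,0,0,0.005],[0,0.4,7.6,0,0,0.005]]' | grep force
python3 go.py
python3 -m jog '[[0,0,0,0,0,0],[0,0,0,0,0,0],[0,0,0,0,0,0],[0,0,0,0,0,0],[0,0,0,0,0,0]]' 0 40 | grep grip
python3 -m jog '[[0,0,-1,0,0,0],[0,0,-3,0,0,0],[0,0,-5,0,0,0],[0,0,-7,0,0,0],[-1,0,-8,0,0,0],[-3,0,-8,0,0,0],[-6,0,-8,0,0,0],[-9,0,-8,0,0,0]]' | grep grip
python3 bay.py 4 -.107 .12
```

```text
force: [-0.0, 0.6, 0.1]
grip_force: 0.0
t 29.6 grasp [ 0.497  -0.3098  0.0435] yaw 0.0194 rp [ 3.1407e+00 -1.2000e-03] F [-0.   0.6  0.1] w 0.0402 gf 0.0
grip_width: 0.0219
grip_force: 39.9
grip_width: 0.0218
grip_force: 39.9
0.395 0.1694
t 30.9 grasp [ 0.4049 -0.311   0.1221] yaw 0.0197 rp [-3.1412e+00  6.0000e-04] F [ 0.8 -0.5 -2.1] w 0.0218 gf 39.9
d cm [ -0.05 -48.06   0.23] rot [-0.0003  0.0006  0.0773]
```

```bash
python3 -m jog '[[-0.5,-3,0,0,0,0],[-1,-7,0,0,0,0],[-1,-11.5,0,0,0,0.02],[-1,-16,0,0,0,0.03],[-1,-20.5,0,0,0,0.05],[-0.5,-25,0,0,0,0.06],[0,-29.5,0,0,0,0.07],[0,-34,0,0,0,0.0773]]' | grep grip
python3 -m jog '[[-0.3,-4,0,0,0,0],[-0.6,-8,0,0,0,0],[-1,-11,0,0,0,0],[-1,-13,0,0,0,0],[-1,-14,0,0,0,0],[-1,-14,0,0,0,0],[-1,-14,0,0,0,0]]' | grep grip
python3 bay.py 4 -.110 .0505
python3 - <<'E'
from h import *
im=shot('top','t7.png')['img']
cv2.imwrite('pics/t7c.png',cv2.resize(im[180:290,210:340],None,fx=5,fy=5,interpolation=cv2.INTER_CUBIC))
E
```

```text
grip_width: 0.0217
grip_force: 39.9
grip_width: 0.0215
grip_force: 39.9
0.392 0.1696
t 32.4 grasp [0.3981 0.1681 0.1223] yaw -0.0582 rp [3.1413e+00 3.0000e-04] F [-0.1 -0.3 -1.3] w 0.0215 gf 39.9
d cm [-0.61 -0.12  7.18] rot [ 0.0003  0.0003 -0.0006]
```

View pics/t7c.png

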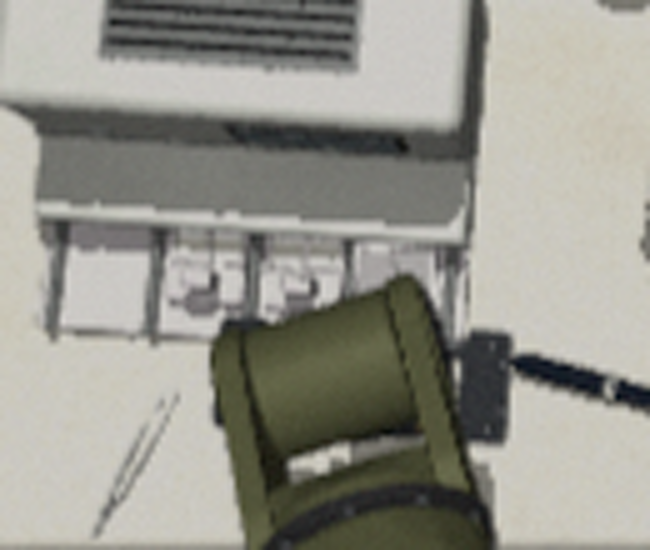

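Carrier 3 lines up over bay 4, with its rear edge at about crop (395,245). Insert it.

```bash
python3 -m jog '[[-0.3,-0.1,0.5,0,0,0],[-0.6,-0.15,2,0,0,0],[-0.6,-0.15,4,0,0,0],[-0.6,-0.15,5.5,0,0,0],[-0.6,-0.15,6.5,0,0,0],[-0.6,-0.15,7.1,0,0,0],[-0.6,-0.15,7.1,0,0,0],[-0.6,-0.15,7.1,0,0,0]]' | grep force
python3 bay.py 4 -.038 .0493
```

```text
force: [0.2, 0.1, -1.0]
grip_force: 39.9
0.4638 0.1655
t 33.2 grasp [0.3925 0.1707 0.0518] yaw -0.0582 rp [-3.1414e+00 -5.0000e-04] F [ 0.2  0.1 -1. ] w 0.0219 gf 39.9
d cm [7.15 0.11 0.26] rot [-0.0002 -0.0005 -0.0006]
```

```bash
python3 -m jog '[[0.5,0.05,0.2,0,0,0],[1.5,0.1,0.2,0,0,0],[2.5,0.1,0.2,0,0,0],[3.5,0.1,0.2,0,0,0],[4.5,0.1,0.2,0,0,0],[5.5,0.1,0.2,0,0,0],[6.3,0.1,0.2,0,0,0],[6.7,0.1,0.2,0,0,0]]' | grep -A2 ee
python3 -m jog '[[0.1,0,0,0,0,0],[0.2,0,0,0,0,0],[0.3,0,0,0,0,0],[0.3,0,0,0,0,0]]' | grep -A2 ee
python3 -m jog '[[0.1,0,0,0,0,0],[0.2,0,0,0,0,0],[0.2,0,0,0,0,0]]' | grep -A2 ee
```

```text
ee_pos: [0.4599, 0.1658, 0.2298]
eef_rot: [-3.142, -0.0, -0.058]
force: [0.3, -0.3, -1.2]
grip_width: 0.0217
ee_pos: [0.4621, 0.1657, 0.2299]
eef_rot: [-3.142, -0.0, -0.058]
force: [-0.7, 0.4, -1.1]
grip_width: 0.0214
ee_pos: [0.4635, 0.1658, 0.2296]
eef_rot: [3.141, 0.003, -0.058]
force: [-8.9, 2.8, 4.4]
grip_width: 0.0216
```

Contact at the predicted place. Seat, release and back off towards the paddle side, keeping above z≥0.15.

```bash
python3 -m jog '[[0.1,0,0.05,0,0,0],[0.1,0,0.1,0,0,0],[0,0,0.1,0,0,0],[0,0,0.1,0,0,0]]' | grep -A2 ee
python3 -m jog '[[0,0,0,0,0,0],[0,0,0,0,0,0],[0,0,0,0,0,0],[0,0,0,0,0,0]]' 43 | grep -A2 ee
python3 -m jog '[[0,0,-1.5,0,0,0],[0,0,-4,0,0,0],[0,0,-7,0,0,0],[-2,3,-10,0,0,0],[-4,7,-13,0,0,0],[-6,11,-16,0,0,0],[-8,15,-18,0,0,0],[-10,19,-18,0,0,0]]' | grep -A2 ee
python3 -m jog '[[-1,4,0,0,0,-0.02],[-1,8,0,0,0,-0.0576],[-1,12,0,0,0,-0.0576],[-1,16,0,0,0,-0.0576],[-1,20,0,0,0,-0.0576],[-1,24,0,0,0,-0.0576],[-1,24,0,0,0,-0.0576]]' 0 20 | grep -A2 ee
python3 - <<'E'
from h import *
im=shot('top','t8.png')['img']
g=lambda a,f:cv2.resize(a,None,fx=f,fy=f,interpolation=cv2.INTER_CUBIC)
a=cv2.convertScaleAbs(g(im[215:257,212:312],6),alpha=1.6,beta=-120)
o=np.zeros((252+320,640,3),np.uint8); o[:252,:600]=a; o[252:]=g(im[130:290,160:480],2); cv2.imwrite('pics/t8c.png',o)
E
python3 go.py .535 -.433 .17 0
```

```text
ee_pos: [0.4636, 0.1659, 0.2292]
eef_rot: [-3.141, 0.002, -0.058]
force: [-10.1, 2.4, 9.6]
grip_width: 0.0218
ee_pos: [0.4642, 0.1655, 0.2288]
eef_rot: [3.142, -0.0, -0.058]
force: [0.4, 0.4, 0.6]
grip_width: 0.0406
ee_pos: [0.3527, -0.0186, 0.4111]
eef_rot: [3.141, -0.004, -0.057]
force: [0.4, -0.6, 0.3]
grip_width: 0.0404
ee_pos: [0.3292, -0.2598, 0.4085]
eef_rot: [3.141, 0.0, -0.004]
force: [0.2, 1.0, -0.1]
grip_width: 0.0002
t 37.1 grasp [ 0.3293 -0.258   0.228 ] yaw -0.0035 rp [-3.141e+00  6.000e-04] F [ 0.3  0.  -1.3] w 0.0003 gf 0.0
d cm [20.64 17.43  5.78] rot [-0.0006  0.0006 -0.0035]
```

View pics/t8c.png

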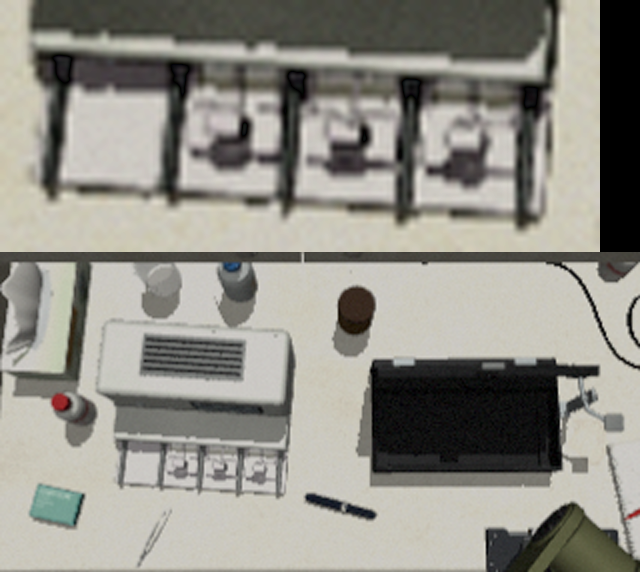

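All three carriers are home, the box is empty and the bystanders are in place. To keep the gripper body clear of the falling lid, I'll turn it 90° so its narrow side faces the lid, then go above the paddle with the fingers closed.

```bash
python3 -m jog '[[0,2,0,0,0,-0.13],[0,4,0,0,0,-0.26],[0,6,0,0,0,-0.39],[0,8,0,0,0,-0.52],[0,10,0,0,0,-0.65],[0,12,0,0,0,-0.78],[0,14,0,0,0,-0.91],[0,17.6,0,0,0,-1.04]]' 0 20 | grep ee_
python3 -m jog '[[0,0,0,0,0,-0.13],[0,0,0,0,0,-0.26],[0,0,0,0,0,-0.39],[0,0,0,0,0,-0.53],[0,0,0,0,0,-0.53],[0,0,0,0,0,-0.53]]' | grep -A1 ee_
python3 go.py .535 -.435 .18 1.5708
```

```text
ee_pos: [0.3305, -0.4318, 0.4093]
ee_pos: [0.3301, -0.432, 0.409]
eef_rot: [3.141, 0.0, 1.566]
t 38.5 grasp [ 0.3301 -0.432   0.2286] yaw 1.5662 rp [3.1415e+00 1.0000e-04] F [ 0.2  0.5 -0.3] w 0.0001 gf 0.0
d cm [-0.2  20.49  4.86] rot [ 0.0001  0.0001 -0.0046]
```

```bash
python3 -m jog '[[0,3,0,0,0,0],[0,6.5,0,0,0,0],[-0.2,10.5,0,0,0,0],[-0.3,14.5,0,0,0,0],[-0.3,18,0,0,0,0],[-0.3,20,1,0,0,0],[-0.3,20.5,3,0,0,0],[-0.3,20.5,4.5,0,0,0]]' | grep force
python3 -m jog '[[0,0,0,0,0,0],[0,0,0,0,0,0]]' | grep force
python3 go.py .535 -.435 .1626 1.5708
```

```text
force: [0.1, -0.2, -0.3]
grip_force: 0.0
force: [1.0, 0.1, -0.7]
grip_force: 0.0
t 39.5 grasp [ 0.5343 -0.436   0.184 ] yaw 1.568 rp [3.1415e+00 1.0000e-04] F [ 1.   0.1 -0.7] w 0.0005 gf 0.0
d cm [0.1  0.06 2.14] rot [ 0.0001  0.0001 -0.0028]
```

```bash
python3 -m jog '[[0.1,0,0.8,0,0,0],[0.1,0,1.5,0,0,0],[0.1,0,2,0,0,0],[0.1,0,2.4,0,0,0],[0.1,0,2.8,0,0,0],[0.1,0,3.2,0,0,0],[0.1,0,3.5,0,0,0],[0.1,0,3.7,0,0,0]]' | grep -A2 ee_
python3 -m jog '[[0,0,0,0,0,0],[0,0,0,0,0,0],[0,0,0,0,0,0],[0,0,0,0,0,0],[0,0,0,0,0,0],[0,0,0,0,0,0],[0,0,0,0,0,0],[0,0,0,0,0,0]]' | grep -A2 ee_
python3 -m jog '[[0,0,0,0,0,0],[0,0,0,0,0,0],[0,0,0,0,0,0],[0,0,0,0,0,0],[0,0,0,0,0,0],[0,0,0,0,0,0],[0,0,0,0,0,0],[0,0,0,0,0,0]]' | grep -A2 ee_
python3 - <<'E'
from h import *
c=shot('top','t9.png')
for n in('t8','t9'):
    g=cv2.imread(f'pics/{n}.png')
    c2=cv2.cvtColor(g,6); p=proj(c,[.437,-.205,.074]).round().astype(int); print(n,p,c2[p[1]-2:p[1]+3,p[0]-2:p[0]+3].mean(), 'interior',c2[200:225,360:420].mean(),c2[226:238,360:385].mean())
E
```

```text
ee_pos: [0.5348, -0.4349, 0.3266]
eef_rot: [3.141, 0.0, 1.57]
force: [0.9, -0.5, 0.9]
ee_pos: [0.5347, -0.4349, 0.3268]
eef_rot: [3.142, 0.0, 1.57]
force: [0.4, 0.3, 1.4]
ee_pos: [0.5347, -0.4349, 0.3268]
eef_rot: [-3.142, -0.0, 1.57]
force: [0.4, -0.0, 1.6]
t8 [395 246] 144.32 interior 13.863333333333333 26.156666666666666
t9 [395 246] 107.24 interior 45.82 43.72
```

The paddle is pressed (about 1.5 N) and the lid is sinking. I'll hold a bit longer, withdraw, wait and look.

```bash
python3 -m jog '[[0,0,0,0,0,0],[0,0,0,0,0,0],[0,0,0,0,0,0],[0,0,0,0,0,0],[0,0,0,0,0,0],[0,0,0,0,0,0],[0,0,0,0,0,0],[0,0,0,0,0,0]]' | grep xx
python3 -m jog '[[0,0,0,0,0,0],[0,0,0,0,0,0],[0,0,0,0,0,0],[0,0,0,0,0,0],[0,0,0,0,0,0],[0,0,0,0,0,0],[0,0,0,0,0,0],[0,0,0,0,0,0]]' | grep xx
python3 -m jog '[[0,0,-0.5,0,0,0],[0,0,-1.5,0,0,0],[0,0,-3,0,0,0],[0,0,-6,0,0,0],[0,0,-9,0,0,0],[0,-4,-9,0,0,0],[0,-8,-9,0,0,0],[0,-12,-9,0,0,0]]' | grep xx
python3 -m jog '[[0,-4,0,0,0,0],[0,-8,0,0,0,0],[0,-10,0,0,0,0],[0,-10,0,0,0,0],[0,-10,0,0,0,0],[0,-10,0,0,0,0],[0,-10,0,0,0,0],[0,-10,0,0,0,0]]' | grep -A2 ee_
python3 - <<'E'
from h import *
im=shot('top','t10.png')['img']
cv2.imwrite('pics/t10c.png',cv2.resize(im[130:290,160:480],None,fx=2.5,fy=2.5,interpolation=cv2.INTER_CUBIC))
E
```

```text
ee_pos: [0.3153, -0.4346, 0.4166]
eef_rot: [-3.141, -0.0, 1.57]
force: [-0.1, -0.2, 0.6]
```

View pics/t10c.png

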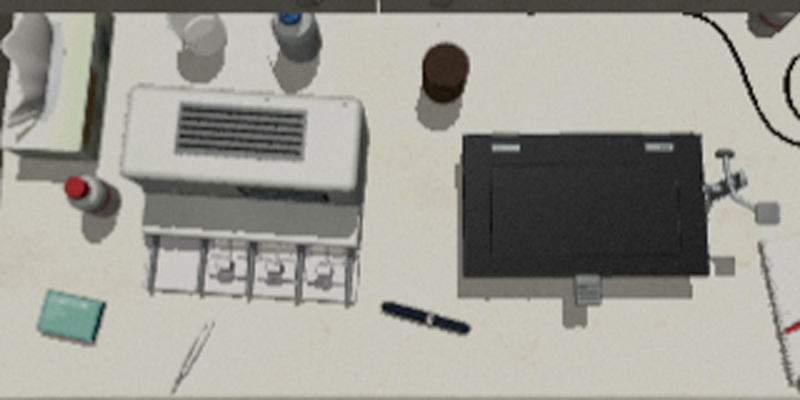

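The lid looks shut (tab at (588,290)), the paddle is back at rest, and the carriers sit in bays 2–4. A pixel comparison with the starting picture, after a short wait, comes before the hand-in.

```bash
python3 -m jog '[[0,0,0,0,0,0],[0,0,0,0,0,0],[0,0,0,0,0,0],[0,0,0,0,0,0],[0,0,0,0,0,0],[0,0,0,0,0,0],[0,0,0,0,0,0],[0,0,0,0,0,0]]' | grep xx
python3 - <<'E'
from h import *
a=cv2.cvtColor(cv2.imread('pics/top0.png'),6).astype(np.float32);b8=cv2.cvtColor(cv2.imread('pics/t8.png'),6).astype(np.float32)
n=cv2.cvtColor(shot('top')['img'],6).astype(np.float32)
for nm,A,(r0,r1,c0,c1) in [('box',a,(175,265,336,480)),('tab',a,(236,256,384,406)),('bays',b8,(215,257,212,312)),('bystanders L',a,(190,275,165,212)),('marker',a,(245,270,305,355)),('jar',a,(140,178,320,355))]:
    x,y=A[r0:r1,c0:c1],n[r0:r1,c0:c1]; print(nm,'mean',np.abs(x-y).mean().round(2),'shift',np.round(cv2.phaseCorrelate(x,y)[0],2))
E
```

```text
box mean 2.63 shift [-0.03  0.02]
tab mean 2.45 shift [-0.07  0.07]
bays mean 2.2 shift [-0.01  0.51]
bystanders L mean 2.77 shift [-0.04 -0.04]
marker mean 2.9 shift [0.11 0.49]
jar mean 2.77 shift [ 0. -0.]
```

Lid and tab match the starting image to within 0.1 px, and differences everywhere else are at noise level.

```bash
python3 -c "
from station import ctrl
print(ctrl.hand_in())"
```

```text
the job is handed in; nothing more can be done
None
```

I handed the job in: the three carriers in the box are fully home in scanner bays 2, 3 and 4, the lid is shut again, and the camera shows nothing else on the bench has moved.

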